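# Rewind the polishing-film cassette and return it

## Task

Turn the blue winder's crank clockwise (seen from above) to rewind the polishing film until its drag suddenly lets go, and stop cranking within half a turn after that: the red leader pin must stay up. Then lift the freed orange cassette out of the winder without yanking it against its catch, and set it down, not drop it, flat in the grey return tray, leaving everything else where it stands.

Things in the scene. Friction and masses are not known exactly. Their poses are not given: they have to be found in the camera images.
- winder: Fixed blue film winder, 160 mm (x) by 300 mm (y). Origin: centre of its underside, on the table; z up. From y = -25 to +145 mm a gear housing, top 75 mm above the table, carries the crank; from y = -150 to -25 mm a low bed, top at 20 mm, is the cassette's nest, with 7 mm high steel lips around the cassette (5 mm play in x, 2 mm in y).
- crank_axis (a point): Point on the crank's upright axis, 115 mm above the table, at (0, 65, 115) mm in the winder's frame. Turn the crank clockwise seen from above. While film winds on, the knob resists with 8 to 14 N along its path (some 3 to 8 N remain when it is held still); after an unknown 0.7 to 2.3 turns the film's tail comes off, the drag falls at once to under 2 N, and the catch on the cassette draws back.
- crank_knob (a point): Centre of the black upright crank knob, 45 mm from the crank axis, 115 mm above the table. The knob is a cylinder of 18 mm diameter from 96 to 134 mm above the table; it spins freely on its pin, so a gripper can hold it without turning. The aluminium crank arm under it is 16 mm wide, its top at 95 mm. The crank starts at any angle.
- leader_pin (a joint): Red pin, 8 mm diameter, on the winder's housing by the cassette, at (-6, -10) mm in the winder's frame: 0 = standing up 12 mm out of the housing (good), grows to 0.011 m as it drops (bad). It drops when the crank is turned about three quarters of a turn past the point where the drag let go, and stays down.
- cassette: Orange film cassette, loose, 0.22 kg, 100 mm (x) by 85 mm (y), 34 mm high without its rib; origin: centre of its underside, z up. It starts in the winder's nest, origin 20 mm above the table, at (0, -75) mm in the winder's frame, axes along the winder's. A steel catch inside the housing holds its +y side down until the film is fully rewound; then it lifts straight out.
- cassette_grip (a point): On the cassette's top rib, its handle: a rib 14 mm thick (cassette x), 55 mm long (cassette y) and 30 mm high, from 34 to 64 mm above the cassette's underside; this point is on its centre, 54 mm above the underside.
- tray: Fixed grey open return tray, 165 mm (x) by 140 mm (y), 35 mm high, walls and floor 5 mm thick, empty; origin: centre of its underside, z up.
- spare_cassette: Green cassette of the same shape, loose on the table: leave alone.
- tumbler_a: Clear glass tumbler, 95 mm high, 72 mm wide, loose: leave alone.
- tumbler_b: Green glass tumbler, 95 mm high, 72 mm wide, loose: leave alone.
- compound_jar: Jar with a red cap, 80 mm high, 70 mm wide, loose: leave alone.
- dressing_stone: Grey dressing stone, 50 by 150 by 25 mm, loose: leave alone.
- brush: Brush lying on the table: leave alone.
- cutting_wheel: Brick-coloured cutting wheel lying flat, 110 mm diameter, 20 mm high: leave alone.

How it is judged:
By the outcome, as a careful person would: the job done as asked, in the order asked, and still so for the second after the job is handed in, with the robot touching nothing.
It also fails if it takes over 72 s, if anything falls off the work surface, if the arm or the gripper's body presses on something with over 40 N, if the wrist force passes 120 N, or if a joint passes its speed limit or range.

## Robot

A 6-joint arm with a two-finger parallel gripper is mounted at the origin on the work surface. World frame = base frame: x ahead of the robot, y to its left, z up, the work surface at z = 0. Lengths are in mm, angles in rad, forces in N, time in s.
With the tool pointing down it reaches from about 350 to 975 mm from the base axis. Payload 7.1 kg.
Tool frame: the origin (TCP) lies at the very end of the fingers, on their centre line; the grasp point (between the pads) lies 19 mm behind it; z points along the fingers, y is the line along which they close (so a half turn about z gives the same grasp; the last joint's range is limited). The gripper opens to 88 mm and grips with 3 to 60 N. Pads are 20 mm wide; open, the fingers measure 115 mm over their backs; the gripper's body (75 mm by 178 mm) begins 61 mm behind the grasp point.
Start: joints at [-1.307, 0.423, 1.63, -0, 1.089, -0.019], TCP at [174.422, -600.151, 222.675] pointing down, gripper open.
Joint ranges: [-3, 3], [-0.9, 2.11], [0.09, 2.58], [-1.31, 4.45], [0.11, 2.69], [-2.54, 2.54]. Speed limits (rad/s): [2.39, 2.39, 3.01, 3.14, 3.14, 3.14].

## Interface

Orientations are given as a rotation vector (axis times angle).
In Python, from workcell import sensors, imaging, close_job gives the robot as it stands. The module is installed in compiled form; this text tells all that it offers.
- The arm moves only by the tool servo_tool, never from a script. Its argument "steps" is a list of rows, each a list of 3 entries, a list of its own where there are three numbers: the shift along the world's x, y, z in m, then the turn, a rotation vector about the world's x, y, z in degrees, then the opening, from -1 (shut) to 1 (fully open). A call has exactly 8 rows; each row shifts and turns the commanded pose from where the row before left it; what a row does not reach is not made up. A row lasts 1/12 s, in which the tool goes at most 41.7 mm and 7.16 degrees, less where a joint would pass 70% of its speed; a pose out of reach is approached as far as the arm can. A call is refused whole if a number of a shift passes 0.0417 or a number of a turn 7.16, either way. A call with a gripper value outside its range is refused whole. The fingers move at their own pace and stop on an object; the grip force is fixed at half the most. Time passes only in rows, so rows that do not move let the fingers close, or fill a call up. It gives the time, the measured TCP pose, the force, the opening and the grip force at its end, in the units of the state.
- sensors.get_obs(): the state, without advancing time (a new reading comes with each control period).
- imaging.get_image(name): name is "side" or "top" or "wrist"; returns a dict with "color" (384x512x3 uint8, blue, green, red), "range_z" (384x512 float32, mm along the optical axis (not along the pixel's ray), 0 where there is no reading), "vertical_fov" (degrees; the focal length in pixels is half the picture's height over the tangent of half this angle, whatever the lens; pixels are square), "cx", "cy" (the principal point, pixels), "rvec" (rotation vector, rad) and "tvec" (3), from world to camera coordinates, as OpenCV has them; the wrist camera has in their place "tool_from_camera" (4x4, takes a point from camera to tool coordinates, whose origin is the TCP and whose axes are the flange's). Camera axes: x right, y down, z forward; pixel columns grow to the right and rows downward; lengths in mm; the calibration is good to about 2 mm. A picture is of the moment at which its call begins: read the wrist's pose just before it.
- close_job(): hands the job in; it is judged then, once.
The state is a dict: "t": time; "qpos": joint angles; "qvel": joint speeds; "joint_torque": joint torques, N m; "ee_pos": TCP position; "orientation": TCP orientation; "ft_force": force on the tool from outside, world axes, zero at the start; "moment": the same for the moment, N m; "width": finger opening in mm; "grasp_force": force on a finger pad.
Only numpy, scipy, OpenCV 4.12 (cv2) and the standard library are available. Lean on these libraries where they do the work, as an engineer would, in place of code of your own. Each camera call takes 0.05 s, during which the arm holds its last target. There are 200 camera calls.

## Working session

There is one attempt and no reset: what is moved stays moved. The work goes in short steps, Python scripts to look and compute and a tool call to move; the robot and the scene stay as the last step left them, time stands still between calls to the robot, and variables do not carry over. Pictures are saved under pics/ and viewed, at most 10 in all, crops included, and the job is handed in when it is done.

Besides the shell and the picture viewer there is one more tool, called after "Emit:" as name(argument=value, ...), one argument or row to a line, values as JSON. servo_tool: Moves the arm, as the interface text tells. Its arguments: {"type":"object","properties":{"steps":{"type":"array"}},"required":["steps"]}

```bash
mkdir -p pics
cat > h.py <<'E'
import numpy as np, cv2
from workcell import sensors, imaging, close_job
def get(name):
    o=sensors.get_obs(); im=imaging.get_image(name)
    h=im["color"].shape[0]; f=h/2/np.tan(np.radians(im["vertical_fov"])/2)
    if "rvec" in im:
        R=cv2.Rodrigues(np.array(im["rvec"],float))[0]; t=np.array(im["tvec"],float).ravel()
        Rw=R.T; tw=-R.T@t
    else:
        T=np.array(im["tool_from_camera"]); Rt=cv2.Rodrigues(np.array(o["orientation"],float))[0]
        Rw=Rt@T[:3,:3]; tw=Rt@T[:3,3]+np.array(o["ee_pos"])
    return dict(c=im["color"],z=im["range_z"],f=f,cx=im["cx"],cy=im["cy"],R=Rw,t=tw,o=o)
def cloud(v):
    h,w=v["z"].shape; u,r=np.meshgrid(np.arange(w),np.arange(h))
    p=np.stack([(u-v["cx"])/v["f"],(r-v["cy"])/v["f"],np.ones_like(v["z"])],-1)*v["z"][...,None]
    return p@v["R"].T+v["t"]
def plane(v,u,r,z):
    d=v["R"]@np.array([(u-v["cx"])/v["f"],(r-v["cy"])/v["f"],1]); return v["t"]+d*(z-v["t"][2])/d[2]
E
python3 - <<'E'
from h import *
a=get("top");b=get("side")
print(a["o"]); print(a["t"],b["t"],a["f"])
cv2.imwrite("pics/t.png",cv2.resize(a["c"],(800,600)));cv2.imwrite("pics/s.png",cv2.resize(b["c"],(800,600)))
np.save("top.npy",a,allow_pickle=True);np.save("side.npy",b,allow_pickle=True)
E
```

```text
{'t': 0.0, 'qpos': array([-1.30700775e+00,  4.23805164e-01,  1.63070404e+00, -2.05016541e-05,
        1.08859336e+00, -1.89650134e-02]), 'qvel': array([-0.00026613, -0.00158085, -0.00043739,  0.0010673 ,  0.00153766,
       -0.0010997 ]), 'joint_torque': array([-2.32411316e-03, -5.44628191e+01, -2.73663604e+01,  6.42283098e-02,
        2.27142626e-02, -1.31483412e-04]), 'ee_pos': array([ 174.26908972, -599.62652935,  221.91845794]), 'orientation': array([-3.10876519e+00, -4.42474161e-01,  3.17762749e-04]), 'ft_force': array([ 0.08994924, -0.24397544,  0.51435656]), 'moment': array([-0.01673193, -0.03482401, -0.02017809]), 'grasp_force': 0.0, 'width': 88.15009529652765}
[ 499.72821496  -18.69640779 1294.19123692] [ 160.32538139 1043.98694974  938.78230413] 360.22633935558116
```

View pics/t.png

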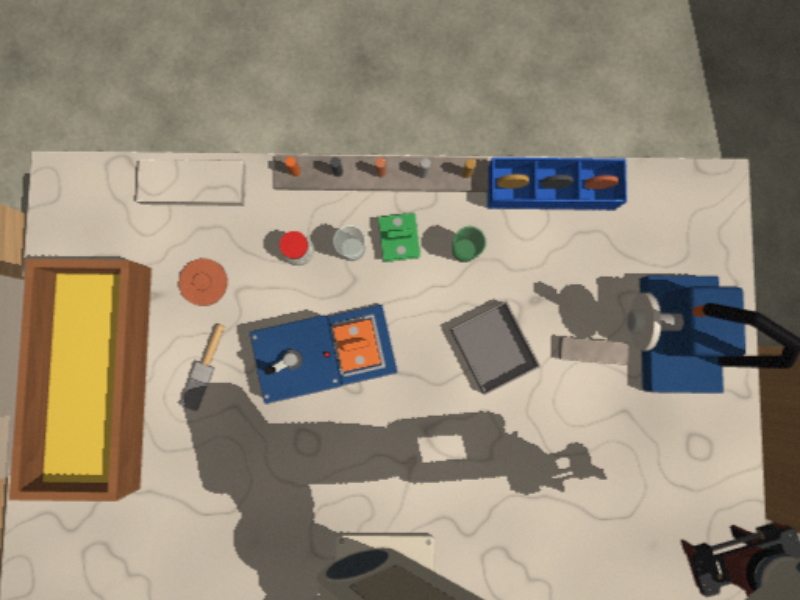

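View pics/s.png

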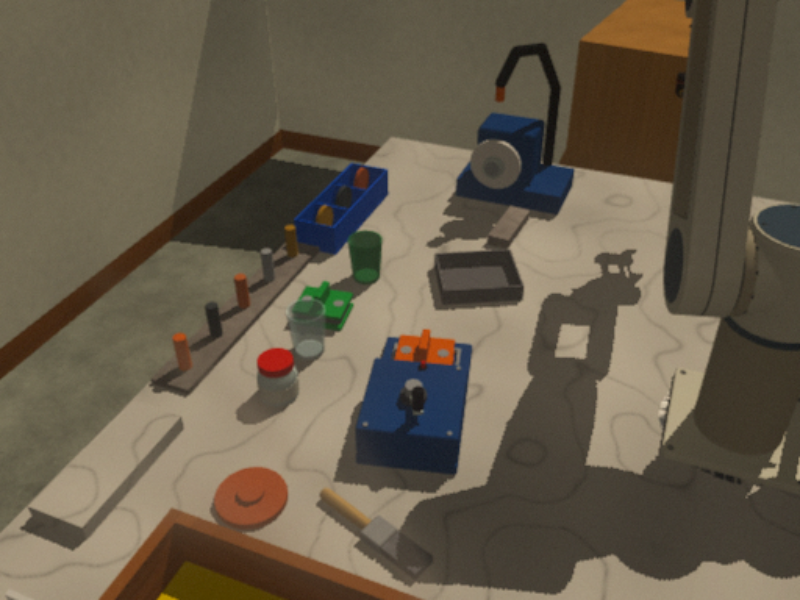

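The top view shows the winder centred near (322,353), with its knob at about (270,367), the red pin at (327,354) and the orange cassette at (357,345). The tray is near (492,347). The side view shows the same layout with the knob near (417,395).

Run:
```python
from h import *
a=np.load("top.npy",allow_pickle=True).item();P=cloud(a)
hsv=cv2.cvtColor(a["c"],cv2.COLOR_BGR2HSV);s=512/800
H,S,V=[hsv[...,i].astype(int) for i in range(3)]
box=lambda u0,u1,r0,r1:(np.indices(H.shape)[1]>u0*s)&(np.indices(H.shape)[1]<u1*s)&(np.indices(H.shape)[0]>r0*s)&(np.indices(H.shape)[0]<r1*s)
w=box(230,410,290,415)
def rect(m,n):
    q=P[m][:,:2].astype(np.float32); r=cv2.minAreaRect(q); print(n,m.sum(),r,"z",np.percentile(P[m][:,2],[5,50,95]).round(1))
blue=w&(H>100)&(H<125)&(S>120)
rect(blue&(abs(P[...,2]-75)<8),"housing"); rect(blue&(abs(P[...,2]-20)<8),"bed")
og=w&(H<14)&(S>150)&(V>100)
rect(og&(abs(P[...,2]-54)<7),"cass top"); rect(og&(abs(P[...,2]-84)<7),"rib")
red=w&((H<5)|(H>174))&(S>150); print("pin",P[red].mean(0) if red.any() else 0)
hi=w&(P[...,2]>88)&~og; rect(hi,"crank+knob"); k=w&(P[...,2]>124); rect(k,"knobtop"); print(P[k].mean(0))
n=np.argwhere(hi); print([(u,v,P[u,v].round(0).tolist(),int(V[u,v])) for u,v in n][::3])
t=box(430,550,290,400); rect(t&(abs(P[...,2]-35)<5),"tray rim"); rect(t&(abs(P[...,2]-5)<4)&(S<60)&(V<140),"tray floor")
print("table z",np.median(P[box(400,440,280,300)][:,2]))
```

```text
housing 2001 ((493.9671325683594, 198.76287841796875), (155.4228515625, 166.36279296875), 13.551777839660645) z [71.3 75.2 79. ]
bed 485 ((527.9566040039062, 58.45435333251953), (155.64793395996094, 124.15950012207031), 13.529251098632812) z [15.6 20.  24.4]
cass top 560 ((524.8668823242188, 68.51547241210938), (99.38609313964844, 82.93016052246094), 13.765570640563965) z [50.  54.  58.2]
rib 75 ((519.6751098632812, 88.00186920166016), (14.332130432128906, 92.7703857421875), 14.321590423583984) z [80.1 84.2 87.7]
pin [504.43656035 128.59633191  83.68942503]
crank+knob 181 ((500.53619384765625, 118.05941772460938), (41.58774948120117, 270.33624267578125), 8.40715503692627) z [  92.5  104.8 1294.2]
knobtop 72 ((480.65875244140625, 115.24913787841797), (16.143178939819336, 270.1103820800781), 4.682361125946045) z [ 130.5 1294.2 1294.2]
[488.86657035  75.77652049 874.73615875]
[(np.int64(188), np.int64(163), [500.0, -19.0, 1294.0], 210), (np.int64(191), np.int64(161), [500.0, -19.0, 1294.0], 209), (np.int64(194), np.int64(148), [500.0, -19.0, 1294.0], 205), (np.int64(204), np.int64(162),
[... 3026 characters left out ...]
t64(239), [500.0, -19.0, 1294.0], 115), (np.int64(241), np.int64(224), [500.0, -19.0, 1294.0], 117), (np.int64(247), np.int64(173), [500.0, -19.0, 1294.0], 118), (np.int64(254), np.int64(227), [500.0, -19.0, 1294.0], 203), (np.int64(259), np.int64(235), [500.0, -19.0, 1294.0], 208), (np.int64(261), np.int64(165), [500.0, -19.0, 1294.0], 187), (np.int64(265), np.int64(185), [500.0, -19.0, 1294.0], 199)]
tray rim 241 ((523.307861328125, -240.21591186523438), (164.3807830810547, 140.94708251953125), 27.078908920288086) z [30.6 34.2 38.6]
tray floor 1499 ((553.4810180664062, -276.0712890625), (177.54693603515625, 260.8493957519531), 26.636981964111328) z [1.6 4.9 8.2]
table z -0.4142648576622605
```

Emit:
servo_tool(
  steps=[
    [[0.021, 0.033, 0], [0, 0, 5.46], 1],
    [[0.021, 0.033, 0], [0, 0, 5.46], 1],
    [[0.021, 0.033, 0], [0, 0, 5.46], 1],
    [[0.021, 0.033, 0], [0, 0, 5.46], 1],
    [[0.021, 0.033, 0], [0, 0, 5.46], 1],
    [[0.021, 0.033, 0], [0, 0, 5.46], 1],
    [[0.021, 0.033, 0], [0, 0, 5.46], 1],
    [[0.021, 0.033, 0], [0, 0, 5.46], 1],
  ],
)

```text
t: 0.77
ee_pos: [342.9, -334.3, 222.6]
orientation: [-2.719, -1.574, 0.0]
ft_force: [-0.0, -0.6, -0.8]
width: 87.8
grasp_force: 0.0
```

Emit:
servo_tool(
  steps=[
    [[0.0148, 0.0385, 0], [0, 0, 5.46], 1],
    [[0.0148, 0.0385, 0], [0, 0, 5.46], 1],
    [[0.0148, 0.0385, 0], [0, 0, 5.46], 1],
    [[0.0148, 0.0385, 0], [0, 0, 5.46], 1],
    [[0.0148, 0.0385, 0], [0, 0, 5.46], 1],
    [[0.0148, 0.0385, 0], [0, 0, 5.46], 1],
    [[0.0148, 0.0385, 0], [0, 0, 5.46], 1],
    [[0.0148, 0.0385, 0], [0, 0, 5.46], 1],
  ],
)

```text
t: 1.43
ee_pos: [460.9, -26.1, 222.7]
orientation: [-1.938, -2.473, 0.0]
ft_force: [0.1, 0.2, -0.2]
width: 87.9
grasp_force: 0.0
```

Emit:
servo_tool(
  steps=[
    [[0.001, 0.035, 0], [0, 0, 0], 1],
    [[0.001, 0.035, 0], [0, 0, 0], 1],
    [[0.001, 0.035, 0], [0, 0, 0], 1],
    [[0.001, 0.035, 0], [0, 0, 0], 1],
    [[0.001, 0.035, 0], [0, 0, 0], 1],
    [[0.001, 0.035, 0], [0, 0, 0], 0],
    [[0, 0, 0], [0, 0, 0], 0],
    [[0, 0, 0], [0, 0, 0], 0],
  ],
)

```text
t: 2.1
ee_pos: [466.4, 183.3, 222.3]
orientation: [-1.939, -2.471, 0.001]
ft_force: [-1.0, 0.5, -0.5]
width: 71.2
grasp_force: 0.0
```

Run:
```python
from h import *
v=get("wrist");P=cloud(v);o=v["o"]
print(o["t"],o["ee_pos"],o["qpos"].round(2),o["ft_force"].round(1),o["width"],cv2.Rodrigues(o["orientation"])[0].round(3).tolist())
cv2.imwrite("pics/w1.png",v["c"]);np.save("w1.npy",v,allow_pickle=True)
hsv=cv2.cvtColor(v["c"],cv2.COLOR_BGR2HSV)
m=(abs(P[...,2]-134)<6)&(hsv[...,2]<90)&(np.hypot(P[...,0]-470,P[...,1]-243)<25)
n,l,st,ce=cv2.connectedComponentsWithStats(m.astype(np.uint8)); print(st,ce)
q=P[m];print(m.sum(),np.median(q,0),cv2.minEnclosingCircle(q[:,:2].astype(np.float32)))
hb=(abs(P[...,2]-105)<8)&(np.hypot(P[...,0]-493,P[...,1]-204)<25);q=P[hb];print(hb.sum(),np.percentile(q[:,2],[5,50,90]),cv2.minEnclosingCircle(q[:,:2].astype(np.float32)))
```

```text
2.1 [466.38916691 183.29192305 222.30470609] [ 0.35  0.24  1.9  -0.    1.    0.11] [-1.   0.5 -0.5] 71.1528460487645 [[-0.238, 0.971, -0.001], [0.971, 0.238, -0.0], [-0.0, -0.001, -1.0]]
[[     0      0    512    384 196244]
 [   274    116     21     22    364]] [[255.44689774 191.62004443]
 [284.12912088 126.78021978]]
364 [469.41333248 243.06363692 132.62408042] ((469.7833251953125, 242.89332580566406), 8.89435863494873)
636 [100.39074174 101.62373393 102.55222292] ((492.2729797363281, 204.0833740234375), 13.938993453979492)
```

View pics/w1.png

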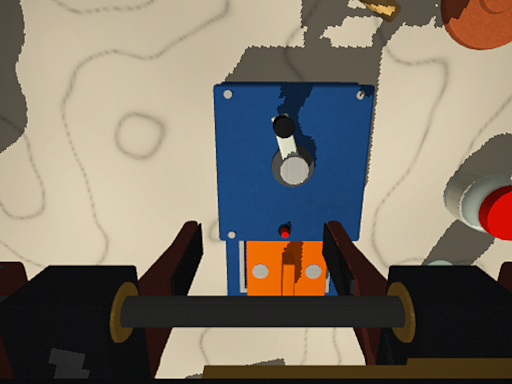

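The knob shows at pixel (284,127) and the hub at (293,168). That places them at (469.8, 242.9) and (492.3, 204.1), 44.9 mm apart, which matches the 45 mm given.

Emit:
servo_tool(
  steps=[
    [[0.0017, 0.0298, 0], [0, 0, 0.2], 0],
    [[0.0017, 0.0298, 0], [0, 0, 0], 0],
    [[0, 0, 0], [0, 0, 0], 0],
    [[0, 0, -0.038], [0, 0, 0], 0],
    [[0, 0, -0.038], [0, 0, 0], 0],
    [[0, 0, -0.02], [0, 0, 0], 0],
    [[0, 0, -0.02], [0, 0, 0], 0],
    [[0, 0, 0], [0, 0, 0], 0],
  ],
)

```text
t: 2.82
ee_pos: [467.7, 238.4, 103.2]
orientation: [-1.939, -2.468, 0.011]
ft_force: [-1.6, -0.7, 0.9]
width: 43.5
grasp_force: 0.0
```

Emit:
servo_tool(
  steps=[
    [[0, 0, 0], [0, 0, 0], -1],
    [[0, 0, 0], [0, 0, 0], -1],
    [[0, 0, 0], [0, 0, 0], -1],
    [[0, 0, 0], [0, 0, 0], -1],
    [[0, 0, 0], [0, 0, 0], -1],
    [[0, 0, 0], [0, 0, 0], -1],
    [[0, 0, 0], [0, 0, 0], -1],
    [[0, 0, 0], [0, 0, 0], -1],
  ],
)

```text
t: 3.48
ee_pos: [470.8, 241.7, 107.7]
orientation: [1.938, 2.471, 0.002]
ft_force: [-1.0, -1.5, 7.1]
width: 17.4
grasp_force: 30.0
```

Run:
```python
import numpy as np
a=np.radians(120-9*np.arange(41)); d=np.diff(np.c_[np.cos(a),np.sin(a)],axis=0)*.045
for i in range(5): print([[ [round(x,4),round(y,4),0],[0,0,0],-1] for x,y in d[8*i:8*i+8].tolist()])
```

```text
[[[0.0064, 0.003, 0], [0, 0, 0], -1], [[0.0068, 0.002, 0], [0, 0, 0], -1], [[0.007, 0.0009, 0], [0, 0, 0], -1], [[0.0071, -0.0002, 0], [0, 0, 0], -1], [[0.0069, -0.0013, 0], [0, 0, 0], -1], [[0.0067, -0.0024, 0], [0, 0, 0], -1], [[0.0062, -0.0034, 0], [0, 0, 0], -1], [[0.0056, -0.0043, 0], [0, 0, 0], -1]]
[[[0.0049, -0.0051, 0], [0, 0, 0], -1], [[0.004, -0.0058, 0], [0, 0, 0], -1], [[0.003, -0.0064, 0], [0, 0, 0], -1], [[0.002, -0.0068, 0], [0, 0, 0], -1], [[0.0009, -0.007, 0], [0, 0, 0], -1], [[-0.0002, -0.0071, 0], [0, 0, 0], -1], [[-0.0013, -0.0069, 0], [0, 0, 0], -1], [[-0.0024, -0.0067, 0], [0, 0, 0], -1]]
[[[-0.0034, -0.0062, 0], [0, 0, 0], -1], [[-0.0043, -0.0056, 0], [0, 0, 0], -1], [[-0.0051, -0.0049, 0], [0, 0, 0], -1], [[-0.0058, -0.004, 0], [0, 0, 0], -1], [[-0.0064, -0.003, 0], [0, 0, 0], -1], [[-0.0068, -0.002, 0], [0, 0, 0], -1], [[-0.007, -0.0009, 0], [0, 0, 0], -1], [[-0.0071, 0.0002, 0], [0, 0, 0], -1]]
[[[-0.0069, 0.0013, 0], [0, 0, 0], -1], [[-0.0067, 0.0024, 0], [0, 0, 0], -1], [[-0.0062, 0.0034, 0], [0, 0, 0], -1], [[-0.0056, 0.0043, 0], [0, 0, 0], -1], [[-0.0049, 0.0051, 0], [0, 0, 0], -1], [[-0.004, 0.0058, 0], [0, 0, 0], -1], [[-0.003, 0.0064, 0], [0, 0, 0], -1], [[-0.002, 0.0068, 0], [0, 0, 0], -1]]
[[[-0.0009, 0.007, 0], [0, 0, 0], -1], [[0.0002, 0.0071, 0], [0, 0, 0], -1], [[0.0013, 0.0069, 0], [0, 0, 0], -1], [[0.0024, 0.0067, 0], [0, 0, 0], -1], [[0.0034, 0.0062, 0], [0, 0, 0], -1], [[0.0043, 0.0056, 0], [0, 0, 0], -1], [[0.0051, 0.0049, 0], [0, 0, 0], -1], [[0.0058, 0.004, 0], [0, 0, 0], -1]]
```

Emit:
servo_tool(
  steps=[
    [[0.0064, 0.004, 0], [0, 0, 0], -1],
    [[0.0068, 0.002, 0], [0, 0, 0], -1],
    [[0.007, 0.0009, 0], [0, 0, 0], -1],
    [[0.0071, -0.0002, 0], [0, 0, 0], -1],
    [[0.0069, -0.0013, 0], [0, 0, 0], -1],
    [[0.0067, -0.0024, 0], [0, 0, 0], -1],
    [[0.0062, -0.0034, 0], [0, 0, 0], -1],
    [[0.0056, -0.0043, 0], [0, 0, 0], -1],
  ],
)

```text
t: 4.15
ee_pos: [521.1, 238.0, 107.6]
orientation: [-1.937, -2.468, 0.002]
ft_force: [-10.2, 7.0, 10.8]
width: 17.2
grasp_force: 30.0
```

Emit:
servo_tool(
  steps=[
    [[0.0049, -0.0051, 0], [0, 0, 0], -1],
    [[0.004, -0.0058, 0], [0, 0, 0], -1],
    [[0.003, -0.0064, 0], [0, 0, 0], -1],
    [[0.002, -0.0068, 0], [0, 0, 0], -1],
    [[0.0009, -0.007, 0], [0, 0, 0], -1],
    [[-0.0002, -0.0071, 0], [0, 0, 0], -1],
    [[-0.0013, -0.0069, 0], [0, 0, 0], -1],
    [[-0.0024, -0.0067, 0], [0, 0, 0], -1],
  ],
)

```text
t: 4.82
ee_pos: [535.9, 187.6, 108.1]
orientation: [1.939, 2.47, 0.011]
ft_force: [2.6, 11.5, 0.4]
width: 17.5
grasp_force: 30.0
```

Emit:
servo_tool(
  steps=[
    [[-0.0034, -0.0062, 0], [0, 0, 0], -1],
    [[-0.0043, -0.0056, 0], [0, 0, 0], -1],
    [[-0.0051, -0.0049, 0], [0, 0, 0], -1],
    [[-0.0058, -0.004, 0], [0, 0, 0], -1],
    [[-0.0064, -0.003, 0], [0, 0, 0], -1],
    [[-0.0068, -0.002, 0], [0, 0, 0], -1],
    [[-0.007, -0.0009, 0], [0, 0, 0], -1],
    [[-0.0071, 0.0002, 0], [0, 0, 0], -1],
  ],
)

```text
t: 5.48
ee_pos: [493.1, 158.1, 108.5]
orientation: [1.932, 2.466, 0.011]
ft_force: [13.8, -11.3, 0.2]
width: 17.1
grasp_force: 30.0
```

Emit:
servo_tool(
  steps=[
    [[-0.0069, 0.0003, 0], [0, 0, 0], -1],
    [[-0.0067, 0.0024, 0], [0, 0, 0], -1],
    [[-0.0062, 0.0034, 0], [0, 0, 0], -1],
    [[-0.0056, 0.0043, 0], [0, 0, 0], -1],
    [[-0.0049, 0.0051, 0], [0, 0, 0], -1],
    [[-0.004, 0.0058, 0], [0, 0, 0], -1],
    [[-0.003, 0.0064, 0], [0, 0, 0], -1],
    [[-0.002, 0.0068, 0], [0, 0, 0], -1],
  ],
)

```text
t: 6.15
ee_pos: [449.4, 191.8, 107.8]
orientation: [1.936, 2.471, -0.001]
ft_force: [2.9, -12.3, 10.5]
width: 17.0
grasp_force: 30.0
```

Emit:
servo_tool(
  steps=[
    [[-0.0009, 0.007, 0], [0, 0, 0], -1],
    [[0.0002, 0.0071, 0], [0, 0, 0], -1],
    [[0.0013, 0.0069, 0], [0, 0, 0], -1],
    [[0.0024, 0.0067, 0], [0, 0, 0], -1],
    [[0.0034, 0.0062, 0], [0, 0, 0], -1],
    [[0.0043, 0.0056, 0], [0, 0, 0], -1],
    [[0.0051, 0.0049, 0], [0, 0, 0], -1],
    [[0.0058, 0.004, 0], [0, 0, 0], -1],
  ],
)

```text
t: 6.82
ee_pos: [467.7, 240.0, 107.3]
orientation: [-1.937, -2.471, 0.009]
ft_force: [-9.8, -6.4, 16.6]
width: 17.5
grasp_force: 30.0
```

Emit:
servo_tool(
  steps=[
    [[0.0064, 0.003, 0.0005], [0, 0, 0], -1],
    [[0.0068, 0.002, 0.0005], [0, 0, 0], -1],
    [[0.007, 0.0009, 0], [0, 0, 0], -1],
    [[0.0071, -0.0002, 0], [0, 0, 0], -1],
    [[0.0069, -0.0013, 0], [0, 0, 0], -1],
    [[0.0067, -0.0024, 0], [0, 0, 0], -1],
    [[0.0062, -0.0034, 0], [0, 0, 0], -1],
    [[0.0056, -0.0043, 0], [0, 0, 0], -1],
  ],
)

```text
t: 7.48
ee_pos: [521.3, 237.6, 108.0]
orientation: [-1.937, -2.468, 0.0]
ft_force: [-8.5, 10.2, 3.4]
width: 17.4
grasp_force: 30.0
```

Emit:
servo_tool(
  steps=[
    [[0.0049, -0.0051, 0], [0, 0, 0], -1],
    [[0.004, -0.0058, 0], [0, 0, 0], -1],
    [[0.003, -0.0064, 0], [0, 0, 0], -1],
    [[0.002, -0.0068, 0], [0, 0, 0], -1],
    [[0.0009, -0.007, 0], [0, 0, 0], -1],
    [[-0.0002, -0.0071, 0], [0, 0, 0], -1],
    [[-0.0013, -0.0069, 0], [0, 0, 0], -1],
    [[-0.0024, -0.0067, 0], [0, 0, 0], -1],
  ],
)

```text
t: 8.15
ee_pos: [534.9, 185.5, 108.2]
orientation: [1.939, 2.471, 0.006]
ft_force: [1.3, -0.1, 0.0]
width: 17.5
grasp_force: 30.0
```

Emit:
servo_tool(
  steps=[
    [[-0.0004, -0.0009, 0], [0, 0, 0], -1],
    [[-0.0004, -0.0009, 0], [0, 0, 0], -1],
    [[-0.0004, -0.0009, 0], [0, 0, 0], -1],
    [[-0.0005, -0.0009, 0], [0, 0, 0], -1],
    [[-0.0005, -0.0009, 0], [0, 0, 0], -1],
    [[-0.0005, -0.0009, 0], [0, 0, 0], -1],
    [[-0.0005, -0.0009, 0], [0, 0, 0], -1],
    [[-0.0005, -0.0009, 0], [0, 0, 0], -1],
  ],
)

```text
t: 8.82
ee_pos: [530.3, 176.8, 107.9]
orientation: [1.939, 2.471, 0.001]
ft_force: [0.7, 1.1, 5.7]
width: 17.4
grasp_force: 30.0
```

Emit:
servo_tool(
  steps=[
    [[0, 0, 0], [0, 0, 0], 0],
    [[0, 0, 0], [0, 0, 0], 0],
    [[0, 0, 0], [0, 0, 0], 0],
    [[0, 0, 0], [0, 0, 0], 0],
    [[0, 0, 0.03], [0, 0, 0], 0],
    [[0, 0, 0.04], [0, 0, 0], 0],
    [[0, 0, 0.04], [0, 0, 0], 0],
    [[0, 0, 0], [0, 0, 0], 0],
  ],
)

```text
t: 9.48
ee_pos: [534.0, 178.0, 224.8]
orientation: [1.935, 2.467, 0.014]
ft_force: [2.1, 0.7, -0.1]
width: 43.9
grasp_force: 0.0
```

Emit:
servo_tool(
  steps=[
    [[0, -0.038, 0], [0, 0, 0], 0],
    [[0, -0.038, 0], [0, 0, 0], 0],
    [[0, -0.038, 0], [0, 0, 0], 0],
    [[0, -0.03, 0], [0, 0, 0], 0],
    [[0, 0, 0], [0, 0, 0], 0],
    [[0, 0, 0], [0, 0, 0], 0],
    [[0, 0, 0], [0, 0, 0], 0],
    [[0, 0, 0], [0, 0, 0], 0],
  ],
)

```text
t: 10.15
ee_pos: [530.1, 33.6, 217.5]
orientation: [-1.938, -2.472, -0.0]
ft_force: [0.0, 0.8, 1.0]
width: 43.6
grasp_force: 0.0
```

Run:
```python
from h import *
v=get("wrist");P=cloud(v);o=v["o"]
print(o["t"],o["ee_pos"],o["orientation"],o["ft_force"].round(1),o["width"])
cv2.imwrite("pics/w2.png",v["c"])
hsv=cv2.cvtColor(v["c"],cv2.COLOR_BGR2HSV);H,S,V=[hsv[...,i].astype(int) for i in range(3)]
og=(H<14)&(S>150)&(V>60)&(np.hypot(P[...,0]-525,P[...,1]-68)<75)
for n,z in(("top",54),("rib",84)):
    m=og&(abs(P[...,2]-z)<4); print(n,m.sum(),cv2.minAreaRect(P[m][:,:2].astype(np.float32)),np.median(P[m][:,2]))
m=((H<5)|(H>174))&(S>150)&(P[...,2]>78)&(np.hypot(P[...,0]-504,P[...,1]-129)<12);print("pin",m.sum(),P[m].mean(0),np.percentile(P[m][:,2],95))
```

```text
10.15 [530.10271904  33.6373594  217.52190329] [-1.93804737e+00 -2.47218811e+00 -7.74517974e-05] [0.  0.8 1. ] 43.553389081500534
top 5798 ((525.0457153320312, 67.913330078125), (100.03568267822266, 83.3592758178711), 13.864255905151367) 52.7511935840549
rib 826 ((519.6549072265625, 87.60916137695312), (14.139762878417969, 95.91153717041016), 15.503133773803711) 82.72618458349507
pin 63 [504.16806843 129.38005032  85.30935959] 86.88930449771505
```

View pics/w2.png

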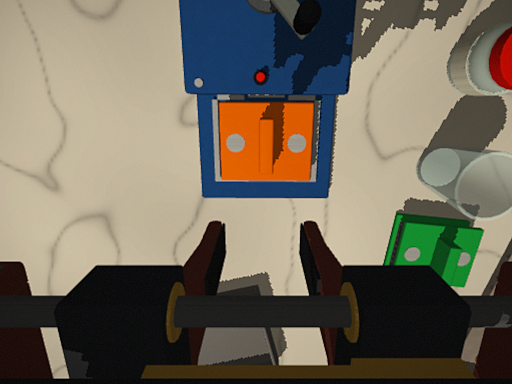

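The pin is at (261,77) and standing, with its top at 87 mm. The cassette's centre is at about (266,141) and its rib spans columns 260–273. I'll measure the rib again without the pin in the mask.

Run:
```python
from h import *
v=get("wrist");P=cloud(v);o=v["o"];print(o["ee_pos"])
hsv=cv2.cvtColor(v["c"],cv2.COLOR_BGR2HSV);H,S,V=[hsv[...,i].astype(int) for i in range(3)]
m=(H<14)&(S>150)&(V>60)&(np.hypot(P[...,0]-525,P[...,1]-68)<45)&(abs(P[...,2]-83)<3)
print(m.sum(),cv2.minAreaRect(P[m][:,:2].astype(np.float32)))
```

```text
[530.09439178  33.78743046 217.51899056]
768 ((525.4010009765625, 68.00096130371094), (13.170896530151367, 54.57233428955078), 13.879823684692383)
```

Emit:
servo_tool(
  steps=[
    [[-0.0047, 0.0342, 0], [0, 0, 0], 0],
    [[0, 0, -0.03], [0, 0, 0], 0],
    [[0, 0, -0.035], [0, 0, 0], 0],
    [[0, 0, -0.035], [0, 0, 0], 0],
    [[0, 0, -0.025], [0, 0, 0], 0],
    [[0, 0, -0.02], [0, 0, 0], 0],
    [[0, 0, -0.0125], [0, 0, 0], 0],
    [[0, 0, 0], [0, 0, 0], 0],
  ],
)

```text
t: 10.92
ee_pos: [523.4, 67.7, 57.4]
orientation: [-1.935, -2.47, 0.005]
ft_force: [-0.1, 0.4, 0.2]
width: 43.9
grasp_force: 0.0
```

Emit:
servo_tool(
  steps=[
    [[0, 0, 0], [0, 0, 0], 0],
    [[0, 0, 0], [0, 0, 0], 0],
    [[0, 0, 0], [0, 0, 0], -1],
    [[0, 0, 0], [0, 0, 0], -1],
    [[0, 0, 0], [0, 0, 0], -1],
    [[0, 0, 0], [0, 0, 0], -1],
    [[0, 0, 0], [0, 0, 0], -1],
    [[0, 0, 0], [0, 0, 0], -1],
  ],
)

```text
t: 11.58
ee_pos: [525.7, 66.9, 60.6]
orientation: [1.939, 2.471, 0.001]
ft_force: [-0.6, 0.7, 3.4]
width: 13.7
grasp_force: 30.0
```

Gripped at 13.7 mm. I'll lift slowly at first, watching the force.

Emit:
servo_tool(
  steps=[
    [[0, 0, 0.0005], [0, 0, 0], -1],
    [[0, 0, 0.0005], [0, 0, 0], -1],
    [[0, 0, 0.0005], [0, 0, 0], -1],
    [[0, 0, 0.0005], [0, 0, 0], -1],
    [[0, 0, 0.0005], [0, 0, 0], -1],
    [[0, 0, 0.0005], [0, 0, 0], -1],
    [[0, 0, 0.0005], [0, 0, 0], -1],
    [[0, 0, 0], [0, 0, 0], -1],
  ],
)

```text
t: 12.25
ee_pos: [525.5, 67.0, 63.8]
orientation: [1.939, 2.472, 0.0]
ft_force: [-0.1, 0.2, -1.9]
width: 14.0
grasp_force: 30.0
```

Emit:
servo_tool(
  steps=[
    [[0, 0, 0.002], [0, 0, 0], -1],
    [[0, 0, 0.003], [0, 0, 0], -1],
    [[0, 0, 0.004], [0, 0, 0], -1],
    [[0, 0, 0.006], [0, 0, 0], -1],
    [[0, 0, 0.01], [0, 0, 0], -1],
    [[0, 0, 0.015], [0, 0, 0], -1],
    [[0, 0, 0.02], [0, 0, 0], -1],
    [[0, 0, 0.02], [0, 0, 0], -1],
  ],
)

```text
t: 12.92
ee_pos: [525.1, 66.9, 145.0]
orientation: [-1.939, -2.471, 0.0]
ft_force: [-0.6, -1.0, -2.1]
width: 13.8
grasp_force: 30.0
```

Emit:
servo_tool(
  steps=[
    [[0, -0.01, 0.01], [0, 0, 0.8], -1],
    [[0, -0.018, 0], [0, 0, 0.8], -1],
    [[0, -0.02, 0], [0, 0, 0.9], -1],
    [[0, -0.02, 0], [0, 0, 0.9], -1],
    [[0, -0.022, 0], [0, 0, 0.9], -1],
    [[0, -0.022, 0], [0, 0, 0.9], -1],
    [[0, -0.022, 0], [0, 0, 0.9], -1],
    [[0, -0.022, 0], [0, 0, 0.9], -1],
  ],
)

```text
t: 13.58
ee_pos: [525.4, -90.1, 154.7]
orientation: [1.783, 2.585, 0.001]
ft_force: [-0.4, -0.3, -2.6]
width: 13.3
grasp_force: 30.0
```

Emit:
servo_tool(
  steps=[
    [[0, -0.022, 0], [0, 0, 0.9], -1],
    [[0, -0.022, 0], [0, 0, 0.9], -1],
    [[0, -0.022, 0], [0, 0, 0.9], -1],
    [[0, -0.022, 0], [0, 0, 0.9], -1],
    [[0, -0.02, 0], [0, 0, 0.9], -1],
    [[0, -0.02, 0], [0, 0, 0.9], -1],
    [[0, -0.015, 0], [0, 0, 0.8], -1],
    [[0, -0.006, 0], [0, 0, 0], -1],
  ],
)

```text
t: 14.25
ee_pos: [525.6, -240.0, 154.7]
orientation: [1.643, 2.676, -0.0]
ft_force: [0.7, 0.3, -2.4]
width: 14.0
grasp_force: 30.0
```

Run:
```python
from h import *
v=get("top");P=cloud(v);o=v["o"]
print(o["t"],o["ee_pos"],o["orientation"],o["ft_force"].round(1),o["width"],o["qpos"].round(2),o["qvel"].round(3))
w=get("wrist");print(w["o"]["ee_pos"])
cv2.imwrite("pics/w3.png",np.hstack([w["c"][:,:],v["c"][120:,200:480][:,:].copy() if 0 else np.zeros((384,1,3),np.uint8)]))
```

```text
14.25 [ 525.58916777 -240.04399569  154.6952179 ] [ 1.64283943e+00  2.67596427e+00 -2.71681864e-04] [ 0.7  0.3 -2.4] 13.98187501762446 [-0.45  0.44  1.79 -0.    0.91 -0.92] [-0.087  0.034 -0.046  0.013  0.025 -0.061]
[ 525.60571501 -240.05119425  154.5799291 ]
```

View pics/w3.png

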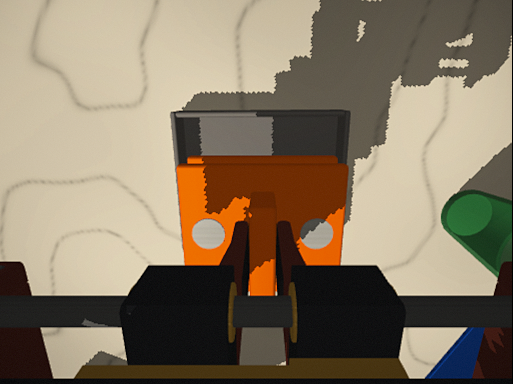

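The cassette hangs level and square over the tray, whose rim spans columns 175–350. I'm lowering it now.

Emit:
servo_tool(
  steps=[
    [[-0.002, 0, -0.01], [0, 0, 0], -1],
    [[0, 0, -0.018], [0, 0, 0], -1],
    [[0, 0, -0.02], [0, 0, 0], -1],
    [[0, 0, -0.018], [0, 0, 0], -1],
    [[0, 0, -0.014], [0, 0, 0], -1],
    [[0, 0, -0.01], [0, 0, 0], -1],
    [[0, 0, -0.006], [0, 0, 0], -1],
    [[0, 0, 0], [0, 0, 0], -1],
  ],
)

```text
t: 15.02
ee_pos: [522.6, -237.0, 56.3]
orientation: [-1.64, -2.677, 0.0]
ft_force: [0.1, -0.3, -2.2]
width: 13.4
grasp_force: 30.0
```

Emit:
servo_tool(
  steps=[
    [[0, 0, -0.002], [0, 0, 0], -1],
    [[0, 0, -0.002], [0, 0, 0], -1],
    [[0, 0, -0.002], [0, 0, 0], -1],
    [[0, 0, -0.0015], [0, 0, 0], -1],
    [[0, 0, -0.0015], [0, 0, 0], -1],
    [[0, 0, -0.001], [0, 0, 0], -1],
    [[0, 0, 0], [0, 0, 0], -1],
    [[0, 0, 0], [0, 0, 0], -1],
  ],
)

```text
t: 15.68
ee_pos: [523.4, -238.1, 47.7]
orientation: [1.642, 2.678, 0.0]
ft_force: [-0.1, -0.5, -3.3]
width: 13.7
grasp_force: 30.0
```

Emit:
servo_tool(
  steps=[
    [[0, 0, -0.0005], [0, 0, 0], -1],
    [[0, 0, -0.0005], [0, 0, 0], -1],
    [[0, 0, -0.0005], [0, 0, 0], -1],
    [[0, 0, -0.0005], [0, 0, 0], -1],
    [[0, 0, 0], [0, 0, 0], -1],
    [[0, 0, 0], [0, 0, 0], -1],
    [[0, 0, 0], [0, 0, 0], -1],
    [[0, 0, 0], [0, 0, 0], -1],
  ],
)

```text
t: 16.35
ee_pos: [523.4, -238.1, 45.7]
orientation: [-1.642, -2.678, 0.0]
ft_force: [-0.1, 0.7, -2.2]
width: 13.8
grasp_force: 30.0
```

Still hanging by its weight, so I'll go a little further.

Emit:
servo_tool(
  steps=[
    [[0, 0, -0.0005], [0, 0, 0], -1],
    [[0, 0, -0.0005], [0, 0, 0], -1],
    [[0, 0, 0], [0, 0, 0], -1],
    [[0, 0, 0], [0, 0, 0], -1],
    [[0, 0, 0], [0, 0, 0], -1],
    [[0, 0, 0], [0, 0, 0], -1],
    [[0, 0, 0], [0, 0, 0], -1],
    [[0, 0, 0], [0, 0, 0], -1],
  ],
)

```text
t: 17.02
ee_pos: [523.5, -238.1, 45.6]
orientation: [1.642, 2.678, 0.0]
ft_force: [-3.9, 2.4, 8.0]
width: 13.7
grasp_force: 30.0
```

It has touched down, with 8 N upward. Releasing and retracting.

Emit:
servo_tool(
  steps=[
    [[0, 0, 0], [0, 0, 0], -0.2],
    [[0, 0, 0], [0, 0, 0], -0.2],
    [[0, 0, 0], [0, 0, 0], -0.2],
    [[0, 0, 0], [0, 0, 0], -0.2],
    [[0, 0, 0], [0, 0, 0], -0.2],
    [[0, 0, 0.01], [0, 0, 0], -0.2],
    [[0, 0, 0.03], [0, 0, 0], -0.2],
    [[0, 0, 0.04], [0, 0, 0], -0.2],
  ],
)

```text
t: 17.68
ee_pos: [521.3, -237.1, 123.4]
orientation: [-1.639, -2.673, 0.001]
ft_force: [0.9, -0.1, -0.1]
width: 35.2
grasp_force: 0.0
```

Emit:
servo_tool(
  steps=[
    [[0, 0, 0.04], [0, 0, 0], -0.2],
    [[0, 0, 0.04], [0, 0, 0], -0.2],
    [[-0.03, -0.02, 0.01], [0, 0, 0], -0.2],
    [[-0.03, -0.02, 0], [0, 0, 0], -0.2],
    [[-0.03, -0.02, 0], [0, 0, 0], -0.2],
    [[-0.03, -0.02, 0], [0, 0, 0], -0.2],
    [[0, 0, 0], [0, 0, 0], -0.2],
    [[0, 0, 0], [0, 0, 0], -0.2],
  ],
)

```text
t: 18.35
ee_pos: [402.2, -318.9, 215.5]
orientation: [1.646, 2.675, -0.0]
ft_force: [-0.5, 0.4, -0.8]
width: 35.2
grasp_force: 0.0
```

Run:
```python
from h import *
v=get("top");P=cloud(v);s=get("side");print(v["o"]["t"],v["o"]["ee_pos"],v["o"]["width"])
hsv=cv2.cvtColor(v["c"],cv2.COLOR_BGR2HSV);H,S,V=[hsv[...,i].astype(int) for i in range(3)]
m=(H<14)&(S>150)&(V>60)&(np.hypot(P[...,0]-523,P[...,1]+240)<80)&(abs(P[...,2]-39)<8)
print(m.sum(),cv2.minAreaRect(P[m][:,:2].astype(np.float32)),np.percentile(P[m][:,2],[5,50,95]))
cv2.imwrite("pics/e.png",np.vstack([v["c"][80:300],s["c"][80:340]]))
```

```text
18.35 [ 402.24221856 -318.90352219  215.51776911] 35.22851397558431
568 ((522.4553833007812, -235.16598510742188), (99.1325454711914, 85.3111572265625), 27.22115707397461) [34.5855385  38.74874686 42.84344645]
```

View pics/e.png

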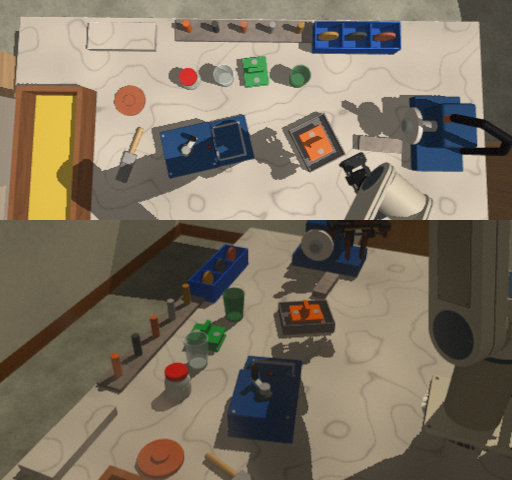

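The orange cassette lies flat in the tray, at (315,143) in the top view and (307,313) in the side view. The winder's nest is empty and everything else is in place.

```bash
python3 -c "
from h import *
print(close_job())"
```

```text
the job is handed in; nothing more can be done
None
```

The job is handed in at about 18 s of the 72 s allowed: the film is rewound, the leader pin was still up when I last checked it after cranking, and the orange cassette lies flat in the grey tray with nothing else moved.

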